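# Strip the coil inspection fixture

### The job

Slide the copper coil up off the blue spindle of the inspection fixture and set it down flat on the green mat, without dropping it. Then unscrew the aluminium spindle cap by its blue spindle: nobody knows whether its thread is right- or left-handed, so try a small turn one way and, if it stops solid, loosen it the other way. Lift the freed cap off the port and finish still holding it upright in the gripper, at least 10 cm above its seat; leave the other things on the bench where they are.

Things in the scene. Friction and masses are not known exactly. Their poses are not given: they have to be found in the camera images.
- fixture: Fixed fixture: grey square base plate 130 x 130 x 15 mm with an upright round dark port in the middle, outer diameter 74 mm, rim 60 mm above the bench. Origin: centre of the plate's underside, on the port's axis; z up. At the start cap and fixture have the same yaw. It stands on the left or right half of the bench, the mat on the other.
- cap: Loose aluminium screw cap on the port, about 0.2 kg: knurled disc 84 mm across, 8 mm thick, skirt 14 mm down over the port; upright blue spindle bar in its middle, 24 (cap x) by 14 mm (cap y), from 8 to 58 mm above the origin; grip it across the 14 mm. A shank with lugs reaches 24 mm below the origin. Origin: centre of the disc's underside, on the axis, 60 mm above the bench when seated; z up.
- cap_grip (a point): Point on the spindle's axis, 38 mm above the cap's origin (20 mm below the spindle's top): a good height to pinch the spindle once the coil is off.
- port_rim (a point): Centre of the port's rim. Coarse quick thread, hand hidden and random. Screwed down, the cap cannot be pulled off (4 mm axial, 1.5 mm sideways play). Turned the wrong way it stops dead within 12 degrees (a clear twist of 1 N m or more); the right way it turns easily and, 50 to 120 degrees from its start, it is free and lifts straight off, 30 mm to clear the rim. It does not rise by itself.
- coil: Wound copper coil on a white bobbin (loose ring, 0.08 to 0.17 kg), outer diameter 60 mm, 28 mm tall, bore 35 mm; at the start it rests on the cap's disc round the spindle, whose top stands 22 mm above the coil. Origin: centre of its underside, z up. Grip it across its outer diameter, in any yaw.
- mat: Fixed flat green mat, 150 (x) x 130 (y) x 6 mm. Origin: centre of its underside, on the bench; its top is 6 mm above the bench.
- objective: Bystander: small steel microscope objective standing upright between fixture and mat, 36 mm in diameter, 42 mm tall. Origin: centre of its underside.
- dish: Bystander: shallow glass dish, 90 mm in diameter, 16 mm tall. Origin: centre of its underside.
- jar: Bystander: jar with a red cap, 52 mm in diameter, 75 mm tall. Origin: centre of its underside.
- driver: Bystander: screwdriver lying on the bench, 170 mm long. Origin: on the bench, under it.
- vial: Bystander: vial with a blue cap, 32 mm in diameter, 60 mm tall. Origin: centre of its underside.
- tape: Bystander: yellow tape roll lying flat, 90 mm in diameter, 20 mm tall. Origin: centre of its underside.
- lamp_box: Bystander: paper-coloured box 70 x 100 x 60 mm. Origin: centre of its underside.
Mind the look-alikes: they are no part of the job. There is more than one size of the mat; the one meant has the size given above.

How it is judged:
By the outcome, as a careful person would: the job done as asked, in the order asked, and still so for the second after the job is handed in, while the arm keeps its last pose, push and grip.
It also fails if it takes over 67 s, if anything falls off the work surface, if the arm or the gripper's body presses on something with over 40 N, if the wrist force passes 120 N, or if a joint passes its speed limit or range.

### The arm

A 7-joint arm with a two-finger parallel gripper is mounted at the origin on the work surface. World frame = base frame: x ahead of the robot, y to its left, z up, the work surface at z = 0. Lengths are in m, angles in rad, forces in N, time in s.
With the tool pointing down it reaches from about 0.4 to 0.85 m from the base axis. Payload 10.4 kg.
Tool frame: the origin (TCP) lies at the very end of the fingers, on their centre line; the grasp point (between the pads) lies 19 mm behind it (manip.grip_point_offset is the distance from the TCP to the grasp point, in m); z points along the fingers, y is the line along which they close (so a half turn about z gives the same grasp; the last joint's range is limited). The gripper opens to 85 mm and grips with 20 to 120 N. Pads are 22 mm wide; open, the fingers measure 114 mm over their backs; the gripper's body (76 mm by 85 mm) begins 54 mm behind the grasp point. The pads swing forward as they close: fully open they stand 13 mm farther back than shut.
Start: joints at [-1.348, 0.332, -0.065, 1.46, 0.022, 1.35, -0.088], TCP at [0.152, 0.606, 0.231] pointing down, gripper open.
Joint ranges: [-2.6, 2.6], [-0.5, 2.12], [-1.47, 1.34], [0.16, 2.42], [-1.27, 4.41], [0.06, 2.06], [-2.6, 2.6]. Speed limits (rad/s): [2.22, 2.22, 2.79, 2.79, 3.14, 3.14, 3.14].

### API

Orientations are given as a unit quaternion [x, y, z, w].
In Python, from workcell import manip gives the robot as it stands. The module is installed in compiled form; this text tells all that it offers.
- The arm moves only by the shell command python3 -m inch 'ROWS' [OPENING] [FORCE]. ROWS is JSON, a list of rows, each a list of 2 entries, a list of its own where there are three numbers: the shift along the tool's x, y, z each as a share of 0.08 m, from -1 to 1, then the turn, a rotation vector about the tool's x, y, z each as a share of 45 degrees, from -1 to 1. A call has exactly 10 rows; each row is the pose to reach, as a shift and turn from the pose commanded when the call began, along the tool's axes at that moment; what a row does not reach only later rows make up. A row lasts 1/10 s, in which the tool goes at most 50 mm and 8.59 degrees, less where a joint would pass 70% of its speed; a pose out of reach is approached as far as the arm can. A call with a number of a shift or a turn outside -1 to 1 is refused whole. A call with a gripper value outside its range is refused whole. OPENING is the opening, from 0 (shut) to 1 (fully open), set as the call begins (- or left out, the last holds). The fingers move at their own pace and stop on an object; FORCE is the grip in N (left out, the last holds). Time passes only in rows, so rows that repeat a pose let the fingers close, or fill a call up. It gives the time, the measured TCP pose, the force, the opening and the grip force at its end, in the units of the state.
- manip.get_obs(): the state, without advancing time (a new reading comes with each control period).
- manip.camera(name): name is "scene" or "top" or "wrist"; returns the picture (420x560x3 uint8, red, green, blue); there is no depth.
- manip.camera_params(name): a dict with "fov_y" (degrees; the focal length in pixels is half the picture's height over the tangent of half this angle, whatever the lens; pixels are square), "cx", "cy" (the principal point, pixels), "k1" (the pictures are not rectified: a ray, as slopes to the right and down, at radius r is drawn at 1 + k1 r^2 times it, then the intrinsics apply), "camera_from_world" (4x4, takes a point from world to camera coordinates); the wrist camera has in their place "T_tool_cam" (4x4, takes a point from camera to tool coordinates, whose origin is the TCP and whose axes are the flange's). Camera axes: x right, y up, looking along -z (the intrinsics and any distortion apply to the point x, -y, -z); pixel columns grow to the right and rows downward; lengths in m; the calibration is good to about 2 mm. A picture is of the moment at which its call begins: read the wrist's pose just before it. camera_params takes no time and is no camera call.
- manip.hand_in(): hands the job in; it is judged then, once.
The state is a dict: "clock": time; "joint_pos": joint angles; "joint_velocities": joint speeds; "tau": joint torques, N m; "position": TCP position; "ee_rot": TCP orientation; "ft_force": force on the tool from outside, world axes, zero at the start; "torque": the same for the moment, N m; "grip_width": opening from 0.0 (shut) to 1.0 (fully open); "grasp_force": force on a finger pad.
Only numpy, scipy, OpenCV 4.12 (cv2) and the standard library are available. Lean on these libraries where they do the work, as an engineer would, in place of code of your own. Each camera call takes 0.05 s, during which the arm holds its last target. There are 200 camera calls.

## Working session

There is one attempt and no reset: what is moved stays moved. The work goes in short steps, Python scripts to look and compute and a shell command to move; the robot and the scene stay as the last step left them, time stands still between calls to the robot, and variables do not carry over. Pictures are saved under pics/ and viewed, at most 10 in all, crops included, and the job is handed in when it is done.

```bash
mkdir -p pics; cat > h.py <<'E'
import numpy as np, cv2
from workcell import manip
from scipy.spatial.transform import Rotation as R
def snap(n,f):
    o=manip.get_obs(); im=manip.camera(n); cv2.imwrite('pics/'+f,im[:,:,::-1]); return o,im
def cam(n,o=None):
    p=manip.camera_params(n)
    if n=='wrist':
        T=np.eye(4);T[:3,:3]=R.from_quat(o['ee_rot']).as_matrix();T[:3,3]=o['position']
        W=T@np.array(p['T_tool_cam'])
    else: W=np.linalg.inv(np.array(p['camera_from_world']))
    return p,W
def ray(n,u,v,o=None):
    p,W=cam(n,o); f=210/np.tan(np.radians(p['fov_y'])/2)
    K=np.array([[f,0,p['cx']],[0,f,p['cy']],[0,0,1]])
    s=cv2.undistortPoints(np.array([[[u,v]]],float),K,np.array([p['k1'],0,0,0.]))[0,0]
    # model: drawn = s*(1+k1 r^2)
    return W[:3,3],W[:3,:3]@np.array([s[0],-s[1],-1])
def onz(n,u,v,z,o=None):
    c,d=ray(n,u,v,o); return c+d*(z-c[2])/d[2]
def tool(dw,o=None):
    "world shift -> tool-axis shares of 0.08"
    o=o or manip.get_obs(); return R.from_quat(o['ee_rot']).inv().apply(dw)/0.08
E
python3 - <<'E'
from h import *
o,a=snap('top','top.png');_,b=snap('scene','scene.png')
print(o['position'],o['ee_rot'],o['grip_width'],o['clock']); 
for n in('top','scene','wrist'):
    p=manip.camera_params(n);print(n,{k:np.round(v,3).tolist() for k,v in p.items()})
E
```

```text
[0.15198492 0.60583086 0.23051359] [ 1.22586966e-01  9.92457501e-01 -7.34462176e-04 -6.88663104e-05] 1.002753544993317 0.0
top {'fov_y': 50.689, 'cx': 281.407, 'cy': 208.765, 'k1': -0.02, 'camera_from_world': [[-0.026, -0.999, -0.025, 0.109], [0.991, -0.029, 0.132, -0.518], [-0.133, -0.021, 0.991, -1.431], [0.0, 0.0, 0.0, 1.0]]}
scene {'fov_y': 57.385, 'cx': 283.226, 'cy': 212.539, 'k1': -0.032, 'camera_from_world': [[0.398, 0.917, -0.0, -0.253], [-0.534, 0.232, 0.813, 0.177], [0.746, -0.324, 0.582, -1.675], [0.0, 0.0, 0.0, 1.0]]}
wrist {'fov_y': 66.966, 'cx': 272.987, 'cy': 203.433, 'k1': -0.06, 'T_tool_cam': [[-0.0, 0.961, 0.275, 0.07], [1.0, 0.0, -0.0, 0.0], [-0.0, 0.275, -0.961, -0.143], [0.0, 0.0, 0.0, 1.0]]}
```

View pics/top.png

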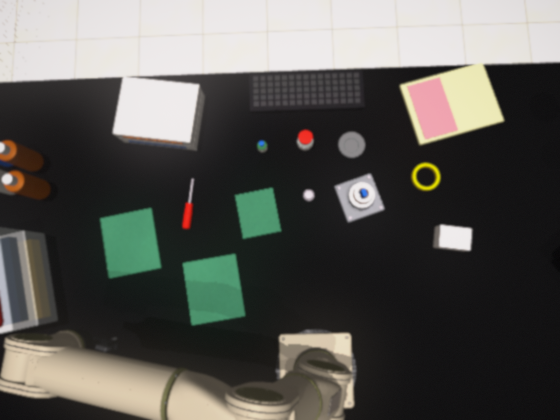

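View pics/scene.png

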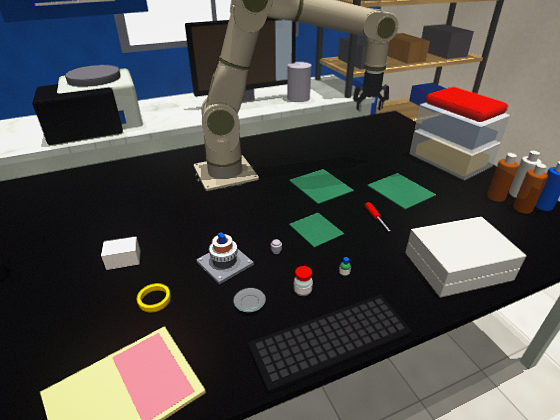

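Top view: the fixture is at about (360,197) with the coil and blue spindle at (364,193). The candidates for the mat are three green patches at (130,243), (258,213) and (214,290). The blue-topped vial at (262,146) could be taken for the spindle, and the yellow tape ring at (426,177) for the coil. I'll pick the mat by its measured size.

```bash
python3 - <<'E'
from h import *
a=cv2.imread('pics/top.png');h=cv2.cvtColor(a,cv2.COLOR_BGR2HSV)
def blobs(m,mn):
    return [c for c in cv2.findContours(m,cv2.RETR_EXTERNAL,cv2.CHAIN_APPROX_NONE)[0] if cv2.contourArea(c)>mn]
for c in blobs(cv2.inRange(h,(60,90,50),(85,255,255)),300):
    q=np.array([onz('top',*p[0],.006)[:2] for p in c],np.float32)
    r=cv2.minAreaRect(q); print('mat',c[:,0].mean(0).round(),np.round(r[0],3),np.round(r[1],3),round(r[2],1), 'corners',np.round(cv2.boxPoints(r),3).tolist())
for c in blobs(cv2.inRange(h,(100,120,60),(125,255,255)),8):
    m=c[:,0].mean(0); print('blue',m,onz('top',*m,.118).round(3))
# base plate corners
g=cv2.inRange(h,(0,0,70),(180,70,255)); n,l,s,ce=cv2.connectedComponentsWithStats(g)
i=l[205,345]; c=max(blobs((l==i).astype(np.uint8),50),key=cv2.contourArea)
q=np.array([onz('top',*p[0],.015)[:2] for p in c],np.float32); r=cv2.minAreaRect(q); print('plate',i,s[i],np.round(r[0],3),np.round(r[1],3),r[2])
# two-view spindle top
b=cv2.imread('pics/scene.png');hb=cv2.cvtColor(b,cv2.COLOR_BGR2HSV)
m=cv2.inRange(hb,(100,120,60),(125,255,255))
for c in blobs(m[200:300],3):
    p=c[:,0].mean(0)+[0,200];print('sblue',p,onz('scene',*p,.108).round(3))
cv2.imwrite('pics/crop.png',np.hstack([cv2.resize(a[160:235,320:400],(400,375),interpolation=2),cv2.resize(b[220:285,190:260],(400,375),interpolation=2)]))
E
```

```text
mat [213. 289.] [0.264 0.328] [0.214 0.187] 8.4 corners [[0.14399999380111694, 0.4050000011920929], [0.1720000058412552, 0.2199999988079071], [0.3840000033378601, 0.25099998712539673], [0.35600000619888306, 0.4359999895095825]]
mat [130. 243.] [0.425 0.61 ] [0.215 0.188] 10.0 corners [[0.30300000309944153, 0.6840000152587891], [0.33500000834465027, 0.49900001287460327], [0.546999990940094, 0.5360000133514404], [0.5149999856948853, 0.7210000157356262]]
mat [257. 213.] [0.514 0.177] [0.158 0.138] 9.7 corners [[0.42399999499320984, 0.23100000619888306], [0.44699999690055847, 0.0949999988079071], [0.6039999723434448, 0.12200000137090683], [0.5799999833106995, 0.257999986410141]]
blue [363.36842105 192.68421053] [ 0.553 -0.165  0.118]
blue [  4.34782609 163.73913043] [0.683 0.987 0.118]
blue [260.875  142.1875] [0.726 0.153 0.118]
plate 79 [ 334  173   51   50 1581] [ 0.555 -0.166] [0.137 0.136] 17.94480323791504
sblue [345.61111111 260.        ] [0.793 0.119 0.108]
sblue [221.20689655 238.10344828] [ 0.564 -0.17   0.108]
sblue [546.18367347 203.97959184] [0.828 0.889 0.108]
```

View pics/crop.png

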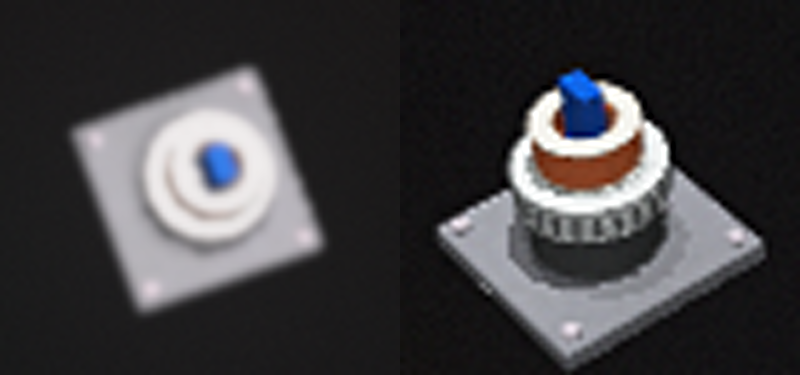

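The crop confirms the copper coil and blue spindle bar on the fixture, with the bar's long side along the plate's roughly 18° direction. The right mat is the small one at px (258,213), world (0.514, 0.177), about 150 x 130 mm at a yaw of about 10°. The other two are larger, at 0.21 x 0.19 m.

```bash
cat >> h.py <<'E'
def plan(wps,dyaw=0.,o=None,maxturn=.9):
    "wps: world TCP points; dyaw deg = total world yaw change; prints end shares per call"
    o=o or manip.get_obs(); q=R.from_quat(o['ee_rot']); p=np.array(o['position']); left=dyaw
    for w in wps:
        for k in range(12):
            d=q.inv().apply(np.array(w)-p)/0.08; m=max(1,abs(d).max()); d=np.round(d/m,2)
            t=np.round(np.clip(-left/45,-maxturn,maxturn),2)
            if abs(d).max()<.02 and abs(t)<.01: break
            p=p+q.apply(d*.08); q=q*R.from_rotvec([0,0,np.radians(45*t)]); left+=45*t
            print(d.tolist(),[0,0,float(t)],'->',p.round(3))
            if m<=1.001 and w is not wps[-1]: break
def st():
    o=manip.get_obs(); r=R.from_quat(o['ee_rot']).as_matrix()
    print('t',round(o['clock'],2),'p',np.round(o['position'],4),'yawx',round(np.degrees(np.arctan2(r[1,0],r[0,0])),1),'zt',r[:,2].round(3),'F',np.round(o['ft_force'],1),'M',np.round(o['torque'],2),'g',round(o['grip_width'],3),round(o['grasp_force'],1),'j7',np.round(o['joint_pos'][-1],2))
E
python3 -c "
from h import *
st(); plan([(0.45,.25,.23),(.555,-.166,.23)],-148)"
```

```text
t 0.1 p [0.152  0.6059 0.2306] yawx 165.9 zt [-0.    -0.001 -1.   ] F [-0.5 -0.  -0.1] M [0.02 0.03 0.03] g 0.998 0.0 j7 -0.09
[-1.0, -0.73, 0.0] [0, 0, 0.9] -> [0.215 0.53  0.231]
[-1.0, 0.08, 0.0] [0, 0, 0.9] -> [0.267 0.468 0.231]
[-1.0, 1.0, 0.0] [0, 0, 0.9] -> [0.34  0.382 0.231]
[-0.08, 1.0, 0.01] [0, 0, 0.59] -> [0.391 0.32  0.23 ]
[0.41, 1.0, 0.0] [0, 0, -0.0] -> [0.447 0.254 0.23 ]
[0.02, 0.06, 0.0] [0, 0, -0.0] -> [0.45 0.25 0.23]
[-0.06, 1.0, 0.0] [0, 0, -0.0] -> [0.47  0.172 0.23 ]
[-0.06, 1.0, 0.0] [0, 0, -0.0] -> [0.49  0.095 0.23 ]
[-0.07, 1.0, 0.0] [0, 0, -0.0] -> [0.509 0.017 0.23 ]
[-0.06, 1.0, 0.0] [0, 0, -0.0] -> [ 0.529 -0.061  0.231]
[-0.07, 1.0, 0.01] [0, 0, -0.0] -> [ 0.548 -0.139  0.23 ]
[-0.02, 0.35, -0.0] [0, 0, -0.0] -> [ 0.555 -0.166  0.23 ]
```

```bash
python3 -c "
from h import *
plan([(.47,.18,.23),(.555,-.166,.23)],-148,maxturn=.36)"
```

```text
[-1.0, -0.81, 0.0] [0, 0, 0.36] -> [0.214 0.524 0.231]
[-1.0, -0.42, 0.0] [0, 0, 0.36] -> [0.266 0.454 0.231]
[-1.0, -0.12, 0.0] [0, 0, 0.36] -> [0.314 0.39  0.231]
[-1.0, 0.16, 0.0] [0, 0, 0.36] -> [0.362 0.324 0.231]
[-1.0, 0.48, 0.01] [0, 0, 0.36] -> [0.415 0.253 0.23 ]
[-0.85, 0.76, 0.0] [0, 0, 0.36] -> [0.47 0.18 0.23]
[-1.0, 0.7, 0.0] [0, 0, 0.36] -> [0.493 0.085 0.23 ]
[-0.8, 1.0, 0.0] [0, 0, 0.36] -> [ 0.518 -0.014  0.23 ]
[-0.41, 1.0, 0.0] [0, 0, 0.36] -> [ 0.538 -0.098  0.231]
[-0.1, 0.87, 0.01] [0, 0, 0.05] -> [ 0.555 -0.166  0.23 ]
```

```bash
python3 -m inch '[[[-0.1,-0.08,0],[0,0,0.036]],[[-0.2,-0.16,0],[0,0,0.072]],[[-0.3,-0.24,0],[0,0,0.108]],[[-0.4,-0.32,0],[0,0,0.144]],[[-0.5,-0.4,0],[0,0,0.18]],[[-0.6,-0.48,0],[0,0,0.216]],[[-0.7,-0.56,0],[0,0,0.252]],[[-0.8,-0.64,0],[0,0,0.288]],[[-0.9,-0.72,0],[0,0,0.324]],[[-1,-0.81,0],[0,0,0.36]]]' 1
python3 -m inch '[[[-0.1,-0.04,0],[0,0,0.036]],[[-0.2,-0.08,0],[0,0,0.072]],[[-0.3,-0.12,0],[0,0,0.108]],[[-0.4,-0.16,0],[0,0,0.144]],[[-0.5,-0.2,0],[0,0,0.18]],[[-0.6,-0.24,0],[0,0,0.216]],[[-0.7,-0.28,0],[0,0,0.252]],[[-0.8,-0.32,0],[0,0,0.288]],[[-0.9,-0.37,0],[0,0,0.324]],[[-1,-0.42,0],[0,0,0.36]]]'
python3 -m inch '[[[-0.1,-0.01,0],[0,0,0.036]],[[-0.2,-0.02,0],[0,0,0.072]],[[-0.3,-0.03,0],[0,0,0.108]],[[-0.4,-0.04,0],[0,0,0.144]],[[-0.5,-0.05,0],[0,0,0.18]],[[-0.6,-0.06,0],[0,0,0.216]],[[-0.7,-0.08,0],[0,0,0.252]],[[-0.8,-0.09,0],[0,0,0.288]],[[-0.9,-0.1,0],[0,0,0.324]],[[-1,-0.12,0],[0,0,0.36]]]'
python3 -c "
from h import *
st()"
```

```text
clock: 1.1
position: [0.2144, 0.5233, 0.2313]
ee_rot: [0.262, 0.965, 0.0, -0.0]
ft_force: [0.1, 0.8, -1.0]
grip_width: 1.0
grasp_force: 0.0
clock: 2.1
position: [0.2665, 0.4539, 0.2313]
ee_rot: [0.396, 0.918, 0.0, -0.0]
ft_force: [-0.5, -0.2, 0.5]
grip_width: 0.999
grasp_force: 0.0
clock: 3.1
position: [0.3146, 0.3894, 0.2313]
ee_rot: [0.521, 0.853, 0.0, -0.0]
ft_force: [-0.5, 0.0, 0.0]
grip_width: 1.001
grasp_force: 0.0
t 3.1 p [0.3146 0.3894 0.2313] yawx 117.2 zt [ 0.  0. -1.] F [-0.5  0.   0. ] M [ 0.01 -0.07 -0.02] g 1.001 0.0 j7 -0.5
```

Tracks exactly; continuing the route.

```bash
python3 -m inch '[[[-0.1,0.02,0],[0,0,0.036]],[[-0.2,0.03,0],[0,0,0.072]],[[-0.3,0.05,0],[0,0,0.108]],[[-0.4,0.06,0],[0,0,0.144]],[[-0.5,0.08,0],[0,0,0.18]],[[-0.6,0.1,0],[0,0,0.216]],[[-0.7,0.11,0],[0,0,0.252]],[[-0.8,0.13,0],[0,0,0.288]],[[-0.9,0.14,0],[0,0,0.324]],[[-1,0.16,0],[0,0,0.36]]]'
python3 -m inch '[[[-0.1,0.05,0],[0,0,0.036]],[[-0.2,0.1,0],[0,0,0.072]],[[-0.3,0.14,0],[0,0,0.108]],[[-0.4,0.19,0],[0,0,0.144]],[[-0.5,0.24,0],[0,0,0.18]],[[-0.6,0.29,0],[0,0,0.216]],[[-0.7,0.34,0],[0,0,0.252]],[[-0.8,0.38,0],[0,0,0.288]],[[-0.9,0.43,0],[0,0,0.324]],[[-1,0.48,0],[0,0,0.36]]]'
python3 -m inch '[[[-0.09,0.08,0],[0,0,0.036]],[[-0.17,0.15,0],[0,0,0.072]],[[-0.26,0.23,0],[0,0,0.108]],[[-0.34,0.3,0],[0,0,0.144]],[[-0.43,0.38,0],[0,0,0.18]],[[-0.51,0.46,0],[0,0,0.216]],[[-0.6,0.53,0],[0,0,0.252]],[[-0.68,0.61,0],[0,0,0.288]],[[-0.77,0.68,0],[0,0,0.324]],[[-0.85,0.76,0],[0,0,0.36]]]'
python3 -m inch '[[[-0.1,0.07,0],[0,0,0.036]],[[-0.2,0.14,0],[0,0,0.072]],[[-0.3,0.21,0],[0,0,0.108]],[[-0.4,0.28,0],[0,0,0.144]],[[-0.5,0.35,0],[0,0,0.18]],[[-0.6,0.42,0],[0,0,0.216]],[[-0.7,0.49,0],[0,0,0.252]],[[-0.8,0.56,0],[0,0,0.288]],[[-0.9,0.63,0],[0,0,0.324]],[[-1,0.7,0],[0,0,0.36]]]'
python3 -m inch '[[[-0.08,0.1,0],[0,0,0.036]],[[-0.16,0.2,0],[0,0,0.072]],[[-0.24,0.3,0],[0,0,0.108]],[[-0.32,0.4,0],[0,0,0.144]],[[-0.4,0.5,0],[0,0,0.18]],[[-0.48,0.6,0],[0,0,0.216]],[[-0.56,0.7,0],[0,0,0.252]],[[-0.64,0.8,0],[0,0,0.288]],[[-0.72,0.9,0],[0,0,0.324]],[[-0.8,1,0],[0,0,0.36]]]'
python3 -m inch '[[[-0.04,0.1,0],[0,0,0.036]],[[-0.08,0.2,0],[0,0,0.072]],[[-0.12,0.3,0],[0,0,0.108]],[[-0.16,0.4,0],[0,0,0.144]],[[-0.2,0.5,0],[0,0,0.18]],[[-0.25,0.6,0],[0,0,0.216]],[[-0.29,0.7,0],[0,0,0.252]],[[-0.33,0.8,0],[0,0,0.288]],[[-0.37,0.9,0],[0,0,0.324]],[[-0.41,1,0],[0,0,0.36]]]' | head -2
python3 -m inch '[[[-0.01,0.1,0],[0,0,0.01]],[[-0.03,0.2,0],[0,0,0.02]],[[-0.04,0.3,0],[0,0,0.03]],[[-0.05,0.4,0],[0,0,0.04]],[[-0.06,0.5,0],[0,0,0.05]],[[-0.07,0.6,0],[0,0,0.05]],[[-0.08,0.7,0],[0,0,0.05]],[[-0.1,0.8,0],[0,0,0.05]],[[-0.1,0.87,0],[0,0,0.05]],[[-0.1,0.87,0],[0,0,0.05]]]' | head -2
python3 - <<'E'
from h import *
st(); o,a=snap('wrist','w1.png'); h=cv2.cvtColor(a,cv2.COLOR_RGB2HSV)
def big(m): return max(cv2.findContours(m,cv2.RETR_EXTERNAL,cv2.CHAIN_APPROX_NONE)[0],key=cv2.contourArea)
c=big(cv2.inRange(h,(100,120,60),(125,255,255)))
q=np.array([onz('wrist',*p[0],.118,o)[:2] for p in c],np.float32);r=cv2.minAreaRect(q);print('spindle@.118',np.round(r[0],4),np.round(r[1],4),r[2])
w=cv2.inRange(h,(0,0,140),(180,60,255))
n,l,s,ce=cv2.connectedComponentsWithStats(w)
for i in range(1,n):
    if s[i,4]>300: print('white',s[i],ce[i].round(1))
E
```

```text
clock: 4.1
position: [0.3626, 0.3242, 0.2313]
ee_rot: [0.636, 0.772, 0.0, -0.0]
ft_force: [0.3, -0.2, -0.0]
grip_width: 0.998
grasp_force: 0.0
clock: 5.1
position: [0.4158, 0.253, 0.2313]
ee_rot: [0.739, 0.674, 0.0, -0.0]
ft_force: [0.0, 0.4, -0.0]
grip_width: 1.002
grasp_force: 0.0
clock: 6.1
position: [0.4703, 0.1798, 0.2313]
ee_rot: [0.826, 0.563, -0.0, -0.0]
ft_force: [-0.2, 0.2, -0.2]
grip_width: 1.003
grasp_force: 0.0
clock: 7.1
position: [0.4932, 0.0849, 0.2313]
ee_rot: [0.897, 0.441, 0.0, -0.0]
ft_force: [-0.3, 0.8, 0.2]
grip_width: 0.995
grasp_force: 0.0
clock: 8.1
position: [0.5178, -0.0146, 0.2313]
ee_rot: [0.951, 0.311, 0.0, -0.0]
ft_force: [-0.2, 0.7, -0.1]
grip_width: 1.003
grasp_force: 0.0
clock: 9.1
position: [0.5387, -0.0984, 0.2313]
clock: 10.1
position: [0.555, -0.1668, 0.2312]
t 10.1 p [ 0.555  -0.1668  0.2312] yawx 17.8 zt [-0. -0. -1.] F [-0.4  0.3 -0.3] M [0.03 0.03 0.  ] g 1.0 0.0 j7 -0.89
spindle@.118 [ 0.5577 -0.1649] [0.0224 0.0109] 18.089641571044922
white [ 268    0   87   46 3113] [310.7  19. ]
white [ 506    0   54   90 4058] [536.3  45.5]
white [105 101  35  35 917] [122.1 118.3]
white [  215   115   116   112 11823] [272.4 168.2]
white [440 371  32  21 364] [455.5 379.9]
white [ 60 404  53  16 512] [ 81.8 413.8]
```

View pics/w1.png

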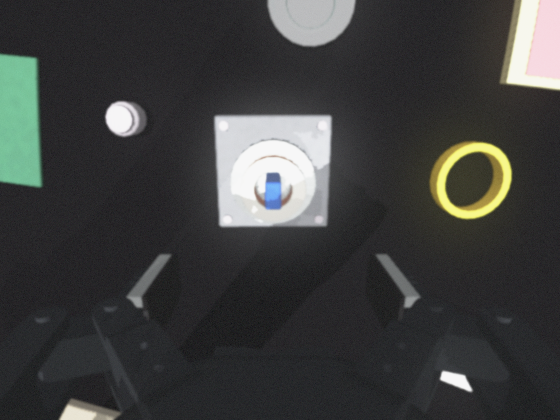

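The wrist view shows the coil ring centred near (273,182), the spindle top at (273,190), and the plate centred at about (273,172). The objective is at (125,118) and the tape at (470,180). The hand is already aligned with the bar (18°).

```bash
python3 - <<'E'
from h import *
o=manip.get_obs()
print('plate',np.mean([onz('wrist',u,v,.016,o) for u,v in[(223,126),(322,126),(318,219),(228,219)]],0).round(4))
a=cv2.imread('pics/w1.png');h=cv2.cvtColor(a,cv2.COLOR_BGR2HSV)
m=cv2.inRange(h,(3,60,30),(20,255,255));m[:130]=0;m[240:]=0;m[:,:220]=0;m[:,330:]=0
ys,xs=np.nonzero(m);print('copper px',len(xs),xs.min(),xs.max(),ys.min(),ys.max())
print('coil',onz('wrist',273.5,182,.096,o).round(4),'w',np.linalg.norm(onz('wrist',231,182,.096,o)-onz('wrist',316,182,.096,o)))
plan([(.5575,-.1655,.13),(.5575,-.1655,.074)])
E
```

```text
plate [ 0.5562 -0.1649  0.016 ]
copper px 53 256 289 195 203
coil [ 0.5641 -0.1631  0.096 ] w 0.07610245709863517
[0.03, 0.0, 1.0] [0, 0, -0.0] -> [ 0.557 -0.165  0.151]
[0.0, 0.0, 0.26] [0, 0, -0.0] -> [ 0.557 -0.165  0.13 ]
[0.0, 0.0, 0.7] [0, 0, -0.0] -> [ 0.557 -0.165  0.074]
```

```bash
python3 -m inch '[[[0,0,0.1],[0,0,0]],[[0,0,0.2],[0,0,0]],[[0.01,0,0.3],[0,0,0]],[[0.01,0,0.4],[0,0,0]],[[0.02,0,0.5],[0,0,0]],[[0.02,0,0.6],[0,0,0]],[[0.03,0,0.7],[0,0,0]],[[0.03,0,0.8],[0,0,0]],[[0.03,0,0.9],[0,0,0]],[[0.03,0,1],[0,0,0]]]' 1 | head -2
python3 -m inch '[[[0,0,0.12],[0,0,0]],[[0,0,0.24],[0,0,0]],[[0,0,0.36],[0,0,0]],[[0,0,0.48],[0,0,0]],[[0,0,0.6],[0,0,0]],[[0,0,0.72],[0,0,0]],[[0,0,0.82],[0,0,0]],[[0,0,0.9],[0,0,0]],[[0,0,0.95],[0,0,0]],[[0,0,0.96],[0,0,0]]]'
python3 - <<'E'
from h import *
st(); snap('wrist','w2.png')
E
```

```text
clock: 11.15
position: [0.5572, -0.1651, 0.1506]
clock: 12.15
position: [0.5571, -0.165, 0.074]
ee_rot: [0.988, 0.155, -0.0, -0.0]
ft_force: [0.2, -0.3, 0.1]
grip_width: 0.999
grasp_force: 0.0
t 12.15 p [ 0.5571 -0.165   0.074 ] yawx 17.9 zt [-0.  0. -1.] F [ 0.2 -0.3  0.1] M [-0.02 -0.01  0.05] g 0.999 0.0 j7 -0.79
```

View pics/w2.png

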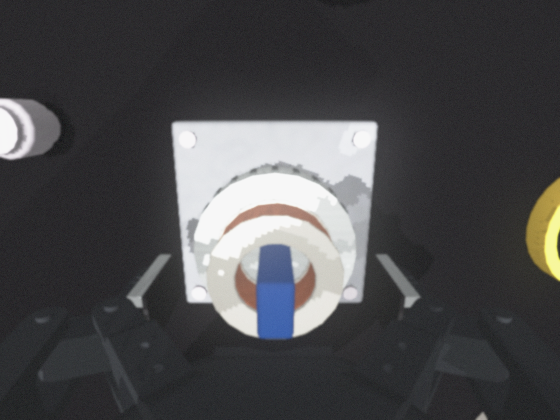

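The coil's top ring is centred at about (276,275) between the pads, with the bar at column 275. I'll go 3 mm lower and close.

```bash
python3 -c "
from h import *
o=manip.get_obs();print(onz('wrist',276,275,.096,o).round(4))"
python3 -m inch '[[[0,0,0.02],[0,0,0]],[[0,0,0.04],[0,0,0]],[[0,0,0.04],[0,0,0]],[[0,0,0.04],[0,0,0]],[[0,0,0.04],[0,0,0]],[[0,0,0.04],[0,0,0]],[[0,0,0.04],[0,0,0]],[[0,0,0.04],[0,0,0]],[[0,0,0.04],[0,0,0]],[[0,0,0.04],[0,0,0]]]' 0.5 45
```

```text
[ 0.5601 -0.1649  0.096 ]
clock: 13.2
position: [0.5576, -0.1651, 0.072]
ee_rot: [0.988, 0.155, 0.001, -0.0]
ft_force: [-2.8, 0.9, 6.6]
grip_width: 0.686
grasp_force: 47.5
```

```bash
python3 -m inch '[[[0,0,-0.05],[0,0,0]],[[0,0,-0.12],[0,0,0]],[[0,0,-0.22],[0,0,0]],[[0,0,-0.34],[0,0,0]],[[0,0,-0.46],[0,0,0]],[[0,0,-0.58],[0,0,0]],[[0,0,-0.7],[0,0,0]],[[0,0,-0.82],[0,0,0]],[[0,0,-0.92],[0,0,0]],[[0,0,-1],[0,0,0]]]'
python3 - <<'E'
from h import *
st(); snap('wrist','w3.png')
plan([(.518,.174,.15)])
E
```

```text
clock: 14.2
position: [0.5574, -0.1651, 0.1521]
ee_rot: [0.988, 0.155, 0.0, -0.0]
ft_force: [-0.0, -0.8, -0.6]
grip_width: 0.688
grasp_force: 48.4
t 14.2 p [ 0.5574 -0.1651  0.1521] yawx 17.9 zt [ 0.  0. -1.] F [-0.  -0.8 -0.6] M [-0.09  0.05 -0.03] g 0.688 48.4 j7 -0.85
[0.2, -1.0, 0.01] [0, 0, -0.0] -> [ 0.548 -0.084  0.152]
[0.2, -1.0, 0.01] [0, 0, -0.0] -> [ 0.539 -0.003  0.151]
[0.2, -1.0, 0.01] [0, 0, -0.0] -> [0.53  0.078 0.15 ]
[0.19, -1.0, 0.0] [0, 0, -0.0] -> [0.52  0.159 0.15 ]
[0.04, -0.19, 0.01] [0, 0, -0.0] -> [0.518 0.174 0.15 ]
```

View pics/w3.png

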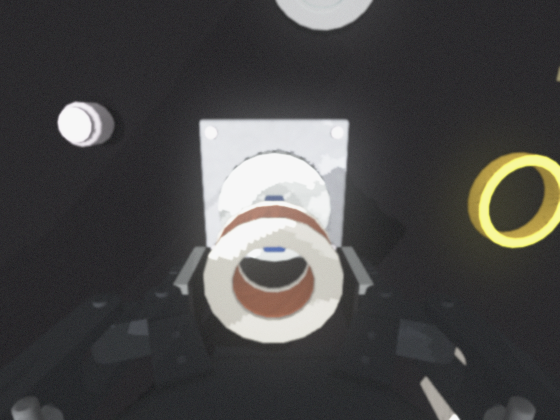

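The coil is held at (273,280), clear of the spindle, and the blue bar of the cap is visible below at (274,248). Carrying it to the mat.

```bash
python3 -m inch '[[[0.02,-0.1,0],[0,0,0]],[[0.04,-0.2,0],[0,0,0]],[[0.06,-0.3,0],[0,0,0]],[[0.08,-0.4,0],[0,0,0]],[[0.1,-0.5,0],[0,0,0]],[[0.12,-0.6,0],[0,0,0]],[[0.14,-0.7,0],[0,0,0]],[[0.16,-0.8,0],[0,0,0]],[[0.18,-0.9,0],[0,0,0]],[[0.2,-1,0],[0,0,0]]]' | head -2
python3 -m inch '[[[0.02,-0.1,0],[0,0,0]],[[0.04,-0.2,0],[0,0,0]],[[0.06,-0.3,0],[0,0,0]],[[0.08,-0.4,0],[0,0,0]],[[0.1,-0.5,0],[0,0,0]],[[0.12,-0.6,0],[0,0,0]],[[0.14,-0.7,0],[0,0,0]],[[0.16,-0.8,0],[0,0,0]],[[0.18,-0.9,0],[0,0,0]],[[0.2,-1,0],[0,0,0]]]' | head -2
python3 -m inch '[[[0.02,-0.1,0],[0,0,0]],[[0.04,-0.2,0],[0,0,0]],[[0.06,-0.3,0],[0,0,0]],[[0.08,-0.4,0],[0,0,0]],[[0.1,-0.5,0],[0,0,0]],[[0.12,-0.6,0],[0,0,0]],[[0.14,-0.7,0],[0,0,0]],[[0.16,-0.8,0],[0,0,0]],[[0.18,-0.9,0],[0,0,0]],[[0.2,-1,0],[0,0,0]]]' | head -2
python3 -m inch '[[[0.02,-0.1,0],[0,0,0]],[[0.04,-0.2,0],[0,0,0]],[[0.06,-0.3,0],[0,0,0]],[[0.08,-0.4,0],[0,0,0]],[[0.1,-0.5,0],[0,0,0]],[[0.12,-0.6,0],[0,0,0]],[[0.14,-0.7,0],[0,0,0]],[[0.16,-0.8,0],[0,0,0]],[[0.18,-0.9,0],[0,0,0]],[[0.2,-1,0],[0,0,0]]]'
python3 -m inch '[[[0.01,-0.05,0.06],[0,0,0]],[[0.02,-0.1,0.15],[0,0,0]],[[0.03,-0.15,0.26],[0,0,0]],[[0.04,-0.19,0.38],[0,0,0]],[[0.04,-0.19,0.5],[0,0,0]],[[0.04,-0.19,0.62],[0,0,0]],[[0.04,-0.19,0.74],[0,0,0]],[[0.04,-0.19,0.84],[0,0,0]],[[0.04,-0.19,0.94],[0,0,0]],[[0.04,-0.19,1],[0,0,0]]]'
python3 - <<'E'
from h import *
st()
o,a=snap('wrist','w4.png')
E
```

```text
clock: 15.25
position: [0.5478, -0.0833, 0.1513]
clock: 16.25
position: [0.5385, -0.0023, 0.1513]
clock: 17.25
position: [0.5292, 0.0788, 0.1513]
clock: 18.25
position: [0.5199, 0.1598, 0.1513]
ee_rot: [0.988, 0.155, 0.0, -0.0]
ft_force: [-0.6, 0.1, -1.4]
grip_width: 0.689
grasp_force: 48.5
clock: 19.25
position: [0.5182, 0.1744, 0.0705]
ee_rot: [0.988, 0.155, -0.0, 0.0]
ft_force: [1.2, 0.5, -0.1]
grip_width: 0.689
grasp_force: 48.5
t 19.25 p [0.5182 0.1744 0.0705] yawx 17.9 zt [-0. -0. -1.] F [ 1.2  0.5 -0.1] M [-0.04  0.03 -0.01] g 0.689 48.5 j7 -1.5
```

View pics/w4.png

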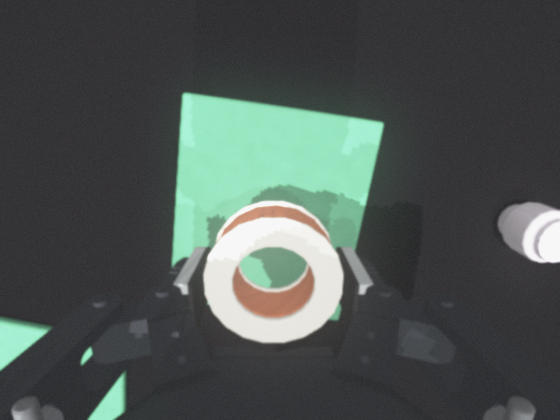

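The coil sits level over the middle of the mat, whose corners are at (183,94), (383,123) and (335,318). Lowering it.

```bash
python3 -m inch '[[[0,0,0.1],[0,0,0]],[[0,0,0.2],[0,0,0]],[[0,0,0.3],[0,0,0]],[[0,0,0.4],[0,0,0]],[[0,0,0.5],[0,0,0]],[[0,0,0.6],[0,0,0]],[[0,0,0.68],[0,0,0]],[[0,0,0.72],[0,0,0]],[[0,0,0.74],[0,0,0]],[[0,0,0.75],[0,0,0]]]'
python3 -c "
from h import *
st()"
```

```text
clock: 20.3
position: [0.5185, 0.1746, 0.0113]
ee_rot: [0.988, 0.155, 0.0, -0.0]
ft_force: [-0.5, 0.3, -0.9]
grip_width: 0.686
grasp_force: 48.5
t 20.3 p [0.5185 0.1746 0.0113] yawx 17.9 zt [ 0.  0. -1.] F [-0.5  0.3 -0.9] M [-0.02 -0.02  0.04] g 0.686 48.5 j7 -1.45
```

```bash
python3 -m inch '[[[0,0,0.003],[0,0,0]],[[0,0,0.006],[0,0,0]],[[0,0,0.009],[0,0,0]],[[0,0,0.012],[0,0,0]],[[0,0,0.015],[0,0,0]],[[0,0,0.018],[0,0,0]],[[0,0,0.02],[0,0,0]],[[0,0,0.022],[0,0,0]],[[0,0,0.024],[0,0,0]],[[0,0,0.025],[0,0,0]]]'
```

```text
clock: 21.3
position: [0.5184, 0.1746, 0.01]
ee_rot: [0.988, 0.155, -0.0, -0.0]
ft_force: [-6.4, -1.5, 12.1]
grip_width: 0.689
grasp_force: 49.6
```

```bash
python3 -m inch '[[[0,0,0],[0,0,0]],[[0,0,0],[0,0,0]],[[0,0,0],[0,0,0]],[[0,0,0],[0,0,0]],[[0,0,0],[0,0,0]],[[0,0,0],[0,0,0]],[[0,0,-0.05],[0,0,0]],[[0,0,-0.15],[0,0,0]],[[0,0,-0.28],[0,0,0]],[[0,0,-0.4],[0,0,0]]]' 1
python3 - <<'E'
from h import *
st(); snap('wrist','w5.png')
plan([(.525,.115,.145),(.5565,-.165,.16)])
E
```

```text
clock: 22.3
position: [0.5186, 0.1747, 0.0426]
ee_rot: [0.988, 0.155, 0.0, -0.0]
ft_force: [0.5, -1.1, -0.3]
grip_width: 1.001
grasp_force: 0.0
t 22.3 p [0.5186 0.1747 0.0426] yawx 17.9 zt [ 0.001  0.    -1.   ] F [ 0.5 -1.1 -0.3] M [-0.02  0.01 -0.03] g 1.001 0.0 j7 -1.47
[-0.13, 0.58, -1.0] [0, 0, -0.0] -> [0.524 0.127 0.124]
[-0.03, 0.15, -0.26] [0, 0, -0.0] -> [0.525 0.115 0.145]
[-0.2, 1.0, -0.06] [0, 0, -0.0] -> [0.534 0.034 0.149]
[-0.2, 1.0, -0.05] [0, 0, -0.0] -> [ 0.544 -0.047  0.153]
[-0.21, 1.0, -0.06] [0, 0, -0.0] -> [ 0.552 -0.128  0.158]
[-0.09, 0.46, -0.02] [0, 0, -0.0] -> [ 0.557 -0.165  0.16 ]
```

View pics/w5.png

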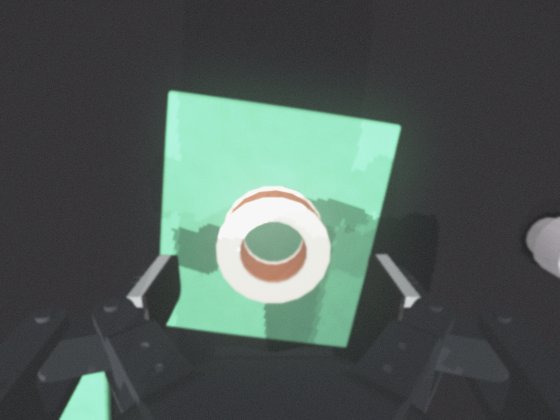

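The coil lies flat, near the middle of the mat at (273,248). The gripper is clear and open. Returning to the fixture.

```bash
python3 -m inch '[[[0,0,-0.12],[0,0,0]],[[0,0,-0.25],[0,0,0]],[[-0.01,0.04,-0.38],[0,0,0]],[[-0.02,0.1,-0.5],[0,0,0]],[[-0.04,0.18,-0.62],[0,0,0]],[[-0.06,0.26,-0.72],[0,0,0]],[[-0.08,0.34,-0.8],[0,0,0]],[[-0.1,0.42,-0.88],[0,0,0]],[[-0.12,0.5,-0.95],[0,0,0]],[[-0.13,0.58,-1],[0,0,0]]]' 1 | head -2
python3 -m inch '[[[-0.02,0.1,-0.02],[0,0,0]],[[-0.04,0.2,-0.04],[0,0,0]],[[-0.06,0.3,-0.06],[0,0,0]],[[-0.08,0.4,-0.08],[0,0,0]],[[-0.1,0.5,-0.1],[0,0,0]],[[-0.12,0.6,-0.12],[0,0,0]],[[-0.14,0.7,-0.14],[0,0,0]],[[-0.16,0.8,-0.16],[0,0,0]],[[-0.18,0.9,-0.18],[0,0,0]],[[-0.2,1,-0.2],[0,0,0]]]' | head -2
python3 -m inch '[[[-0.02,0.1,-0.02],[0,0,0]],[[-0.04,0.2,-0.04],[0,0,0]],[[-0.06,0.3,-0.06],[0,0,0]],[[-0.08,0.4,-0.08],[0,0,0]],[[-0.1,0.5,-0.1],[0,0,0]],[[-0.12,0.6,-0.12],[0,0,0]],[[-0.14,0.7,-0.14],[0,0,0]],[[-0.16,0.8,-0.16],[0,0,0]],[[-0.18,0.9,-0.18],[0,0,0]],[[-0.2,1,-0.2],[0,0,0]]]' | head -2
python3 -m inch '[[[-0.02,0.1,0],[0,0,0]],[[-0.04,0.2,0],[0,0,0]],[[-0.06,0.3,0],[0,0,0]],[[-0.08,0.4,0],[0,0,0]],[[-0.1,0.5,0],[0,0,0]],[[-0.12,0.6,0],[0,0,0]],[[-0.14,0.7,0],[0,0,0]],[[-0.16,0.8,0],[0,0,0]],[[-0.18,0.9,0],[0,0,0]],[[-0.2,1,0],[0,0,0]]]' | head -2
python3 -m inch '[[[-0.01,0.07,0],[0,0,0]],[[-0.03,0.14,0],[0,0,0]],[[-0.04,0.21,0],[0,0,0]],[[-0.05,0.28,0],[0,0,0]],[[-0.07,0.35,0],[0,0,0]],[[-0.08,0.42,0],[0,0,0]],[[-0.1,0.49,0],[0,0,0]],[[-0.11,0.56,0],[0,0,0]],[[-0.13,0.62,0],[0,0,0]],[[-0.14,0.67,0],[0,0,0]]]' | head -2
python3 - <<'E'
from h import *
st(); o,a=snap('wrist','w6.png'); h=cv2.cvtColor(a,cv2.COLOR_RGB2HSV)
c=max(cv2.findContours(cv2.inRange(h,(100,120,50),(125,255,255)),cv2.RETR_EXTERNAL,cv2.CHAIN_APPROX_NONE)[0],key=cv2.contourArea)
print(cv2.boundingRect(c))
for z in(.118,.068):
    q=np.array([onz('wrist',*p[0],z,o)[:2] for p in c],np.float32);r=cv2.minAreaRect(q);print(z,np.round(r[0],4),np.round(r[1],4),r[2])
plan([(.557,-.165,.079)])
E
```

```text
clock: 23.35
position: [0.5227, 0.1266, 0.1218]
clock: 24.35
position: [0.5321, 0.0455, 0.1374]
clock: 25.35
position: [0.5414, -0.0356, 0.1534]
clock: 26.35
position: [0.5507, -0.1166, 0.1533]
clock: 27.35
position: [0.5563, -0.171, 0.1533]
t 27.35 p [ 0.5563 -0.171   0.1533] yawx 17.9 zt [-0. -0. -1.] F [ 0.8  0.3 -0.3] M [ 0.01 -0.   -0.05] g 1.003 0.0 j7 -0.84
(256, 210, 20, 36)
0.118 [ 0.5578 -0.1651] [0.0222 0.0115] 17.866928100585938
0.068 [ 0.5398 -0.1696] [0.0285 0.0147] 17.866718292236328
[0.03, -0.08, 0.93] [0, 0, -0.0] -> [ 0.557 -0.165  0.079]
```

View pics/w6.png

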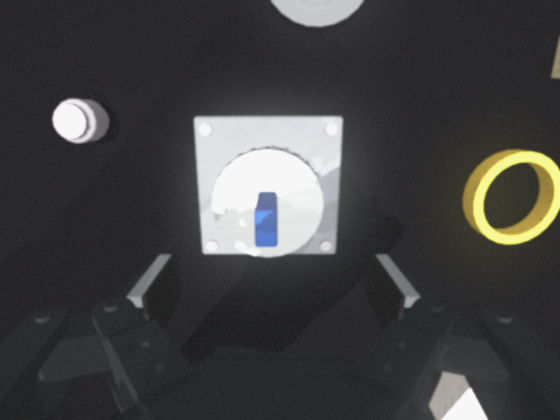

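The bare cap shows its spindle top at (267,228), which gives the axis at (0.5577, -0.165) and confirms the 18° yaw. Descending to pinch height.

```bash
python3 -m inch '[[[0.02,-0.03,0.08],[0,0,0]],[[0.04,-0.07,0.2],[0,0,0]],[[0.04,-0.07,0.32],[0,0,0]],[[0.04,-0.07,0.44],[0,0,0]],[[0.04,-0.07,0.56],[0,0,0]],[[0.04,-0.07,0.68],[0,0,0]],[[0.04,-0.07,0.78],[0,0,0]],[[0.04,-0.07,0.86],[0,0,0]],[[0.04,-0.07,0.91],[0,0,0]],[[0.04,-0.07,0.93],[0,0,0]]]' 1
python3 -m inch '[[[0,0,0],[0,0,0]],[[0,0,0],[0,0,0]],[[0,0,0],[0,0,0]],[[0,0,0],[0,0,0]],[[0,0,0],[0,0,0]],[[0,0,0],[0,0,0]],[[0,0,0],[0,0,0]],[[0,0,0],[0,0,0]],[[0,0,0],[0,0,0]],[[0,0,0],[0,0,0]]]' 0 80
python3 -c "
from h import *
st()"
```

```text
clock: 28.4
position: [0.5577, -0.1641, 0.0785]
ee_rot: [0.988, 0.155, -0.0, -0.0]
ft_force: [-0.5, -0.1, -0.3]
grip_width: 0.998
grasp_force: 0.0
clock: 29.4
position: [0.558, -0.1641, 0.0792]
ee_rot: [0.988, 0.155, 0.0, -0.0]
ft_force: [-0.2, 0.7, 5.4]
grip_width: 0.152
grasp_force: 78.3
t 29.4 p [ 0.558  -0.1641  0.0792] yawx 17.9 zt [ 0.001  0.    -1.   ] F [-0.2  0.7  5.4] M [0.05 0.19 0.02] g 0.152 78.3 j7 -0.8
```

```bash
python3 -m inch '[[[0,0,0],[0,0,-0.02]],[[0,0,0],[0,0,-0.04]],[[0,0,0],[0,0,-0.06]],[[0,0,0],[0,0,-0.08]],[[0,0,0],[0,0,-0.1]],[[0,0,0],[0,0,-0.12]],[[0,0,0],[0,0,-0.14]],[[0,0,0],[0,0,-0.16]],[[0,0,0],[0,0,-0.18]],[[0,0,0],[0,0,-0.18]]]' >/dev/null
python3 -c "
from h import *
st()"
```

```text
t 30.4 p [ 0.559  -0.166   0.0795] yawx 25.9 zt [ 0.004 -0.003 -1.   ] F [ 6.5 -7.7  0.2] M [-1.83 -1.65 -0.45] g 0.152 78.2 j7 -0.67
```

```bash
python3 -m inch '[[[0,0,0],[0,0,-0.01]],[[0,0,0],[0,0,-0.03]],[[0,0,0],[0,0,-0.05]],[[0,0,0],[0,0,-0.07]],[[0,0,0],[0,0,-0.09]],[[0,0,0],[0,0,-0.1]],[[0,0,0],[0,0,-0.11]],[[0,0,0],[0,0,-0.12]],[[0,0,0],[0,0,-0.13]],[[0,0,0],[0,0,-0.13]]]' >/dev/null
python3 -c "
from h import *
st()"
```

```text
t 31.4 p [ 0.5586 -0.1661  0.0797] yawx 31.7 zt [ 0.003 -0.002 -1.   ] F [ 3.8 -5.5  4.8] M [-1.66 -1.07 -1.27] g 0.158 111.6 j7 -0.58
```

It stops solid counter-clockwise (1.3 N m at 14°), so the thread is left-handed. Turning it clockwise.

```bash
python3 -m inch '[[[0,0,0],[0,0,0.08]],[[0,0,0],[0,0,0.17]],[[0,0,0],[0,0,0.26]],[[0,0,0],[0,0,0.35]],[[0,0,0],[0,0,0.44]],[[0,0,0],[0,0,0.53]],[[0,0,0],[0,0,0.62]],[[0,0,0],[0,0,0.71]],[[0,0,0],[0,0,0.8]],[[0,0,0],[0,0,0.85]]]' >/dev/null
python3 -c "
from h import *
st()"
```

```text
t 32.4 p [ 0.5576 -0.1643  0.0792] yawx -6.5 zt [-0.  0. -1.] F [-0.4 -1.7  9.6] M [-0.09  0.26  0.17] g 0.155 79.5 j7 -1.18
```

```bash
python3 -m inch '[[[0,0,0],[0,0,0.1]],[[0,0,0],[0,0,0.2]],[[0,0,0],[0,0,0.3]],[[0,0,0],[0,0,0.4]],[[0,0,0],[0,0,0.5]],[[0,0,0],[0,0,0.6]],[[0,0,0],[0,0,0.7]],[[0,0,0],[0,0,0.8]],[[0,0,0],[0,0,0.9]],[[0,0,0],[0,0,0.95]]]' >/dev/null
python3 -c "
from h import *
st()"
python3 -m inch '[[[0,0,0],[0,0,0.08]],[[0,0,0],[0,0,0.16]],[[0,0,0],[0,0,0.24]],[[0,0,0],[0,0,0.32]],[[0,0,0],[0,0,0.4]],[[0,0,0],[0,0,0.48]],[[0,0,0],[0,0,0.56]],[[0,0,0],[0,0,0.62]],[[0,0,0],[0,0,0.67]],[[0,0,0],[0,0,0.7]]]' >/dev/null
python3 -c "
from h import *
st()"
```

```text
t 33.4 p [ 0.5579 -0.1647  0.0793] yawx -49.3 zt [ 0.001 -0.001 -1.   ] F [-0.4 -2.8  8.1] M [-0.58 -0.17  0.25] g 0.151 79.3 j7 -1.84
t 34.4 p [ 0.5579 -0.1649  0.0793] yawx -80.7 zt [ 0.001 -0.001 -1.   ] F [ 0.5 -4.2  7.5] M [-0.69 -0.2   0.3 ] g 0.154 79.2 j7 -2.31
```

```bash
python3 -m inch '[[[0,0,0],[0,0,0.09]],[[0,0,0],[0,0,0.18]],[[0,0,0],[0,0,0.25]],[[0,0,0],[0,0,0.29]],[[0,0,-0.01],[0,0,0.29]],[[0,0,-0.03],[0,0,0.29]],[[0,0,-0.05],[0,0,0.29]],[[0,0,-0.07],[0,0,0.29]],[[0,0,-0.09],[0,0,0.29]],[[0,0,-0.1],[0,0,0.29]]]' >/dev/null
python3 -c "
from h import *
st()"
```

```text
t 35.4 p [ 0.5571 -0.1648  0.0862] yawx -93.7 zt [-0.001 -0.001 -1.   ] F [ 2.8 -5.2 -5.2] M [-1.33 -0.7  -0.04] g 0.153 77.9 j7 -2.51
```

```bash
python3 -m inch '[[[0,0,-0.02],[0,0,0]],[[0,0,-0.05],[0,0,0]],[[0,0,-0.08],[0,0,0]],[[0,0,-0.11],[0,0,0]],[[0,0,-0.14],[0,0,0]],[[0,0,-0.16],[0,0,0]],[[0,0,-0.18],[0,0,0]],[[0,0,-0.19],[0,0,0]],[[0,0,-0.2],[0,0,0]],[[0,0,-0.2],[0,0,0]]]' >/dev/null
python3 -c "
from h import *
st()"
```

```text
t 36.4 p [ 0.5578 -0.1639  0.1029] yawx -93.7 zt [ 0.  0. -1.] F [ 0.3 -0.1 -1.9] M [-0.03  0.01  0.  ] g 0.154 78.3 j7 -2.52
```

The cap is free: it has risen 24 mm and only its 1.9 N weight remains. Lifting it on and easing the wrist away from its limit once clear.

```bash
python3 -m inch '[[[0,0,-0.05],[0,0,0]],[[0,0,-0.13],[0,0,0]],[[0,0,-0.22],[0,0,0]],[[0,0,-0.31],[0,0,0]],[[0,0,-0.4],[0,0,-0.03]],[[0,0,-0.5],[0,0,-0.08]],[[0,0,-0.6],[0,0,-0.14]],[[0,0,-0.7],[0,0,-0.2]],[[0,0,-0.8],[0,0,-0.26]],[[0,0,-0.9],[0,0,-0.32]]]' >/dev/null
python3 -m inch '[[[0,0,-0.1],[0,0,-0.05]],[[0,0,-0.2],[0,0,-0.1]],[[0,0,-0.29],[0,0,-0.15]],[[0,0,-0.37],[0,0,-0.2]],[[0,0,-0.44],[0,0,-0.2]],[[0,0,-0.48],[0,0,-0.2]],[[0,0,-0.5],[0,0,-0.2]],[[0,0,-0.5],[0,0,-0.2]],[[0,0,-0.5],[0,0,-0.2]],[[0,0,-0.5],[0,0,-0.2]]]' >/dev/null
python3 - <<'E'
from h import *
st(); _,b=snap('scene','s2.png');_,w=snap('wrist','w7.png')
cv2.imwrite('pics/end.png',np.hstack([cv2.resize(b[130:330,130:400],(420,311)),cv2.resize(w,(370,311))])[:,:,::-1])
E
```

```text
t 38.4 p [ 0.5576 -0.164   0.2146] yawx -70.3 zt [-0.  0. -1.] F [-0.2 -0.2 -1.9] M [-0.01 -0.01  0.01] g 0.154 78.4 j7 -2.24
```

View pics/end.png

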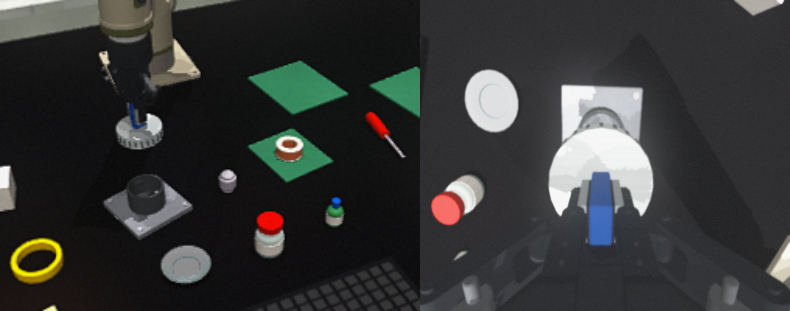

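The left half shows the cap held upright at (138,130), well above the empty port at (147,193). The coil is flat on the right mat at (290,148), and the bystanders are where they were. Handing in.

```bash
python3 -c "
from workcell import manip
print(manip.hand_in())"
```

```text
the job is handed in; nothing more can be done
None
```

The job is handed in at about 38 s: the coil is flat on the 150 x 130 mm green mat, and the cap, whose thread proved left-handed, is off the port and held upright about 13 cm above its seat; the hand-in returned no verdict.

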